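Build up a power module and a choke on their assembly jigs

ROBOT

A 7-joint arm with a two-finger parallel gripper is mounted at the origin on the work surface. World frame = base frame: x ahead of the robot, y to its left, z up, the work surface at z = 0. Lengths are in m, angles in rad, forces in N, time in s.
With the tool pointing down it reaches from about 0.425 to 0.8 m from the base axis. Payload 8.3 kg.
Tool frame: the origin (TCP) lies midway between the tips of the shut fingers; the grasp point (between the pads) lies 19 mm behind it; z points along the fingers, y is the direction in which the jaws open and shut (so a half turn about z gives the same grasp; the last joint's range is limited). The gripper opens to 85 mm and grips with 20 to 120 N. Pads are 22 mm wide; open, the fingers measure 114 mm over their backs; the gripper's body (76 mm by 85 mm) begins 54 mm behind the grasp point. The pads swing forward as they close: fully open they stand 13 mm farther back than shut.
Start: joints at [1.163, 0.383, 0.016, 1.37, -0.006, 1.388, -0.046], TCP at [0.211, -0.588, 0.231] pointing down, gripper open.
Joint ranges: [-2.95, 2.95], [-0.25, 2.06], [-1.52, 1.56], [0.18, 2.33], [-1.44, 4.58], [0.02, 2.06], [-3.01, 3.01]. Speed limits (rad/s): [2.39, 2.39, 3.01, 3.01, 3.14, 3.14, 3.14].

INTERFACE

Orientations are given as a 3x3 rotation matrix whose columns are the frame's x, y, z axes.
In Python, from plant import env, grab_frame gives the robot as it stands. The module is installed in compiled form; this text tells all that it offers.
- The arm moves only by the shell command python3 -m inch 'ROWS' [FORCE]. ROWS is a JSON object of lists of equal length, an entry for each row: "turn": the turn, a rotation vector about the tool's x, y, z in degrees, a list of three; "delta_pos": the shift along the tool's x, y, z in cm, a list of three; "jaw": the finger opening in cm, from 0 to 8.54. A call has 1 to 20 rows; each row shifts and turns the commanded pose from where the row before left it, along the tool's axes as they then stand; what a row does not reach is not made up. A row lasts 1/10 s, in which the tool goes at most 50 mm and 8.59 degrees, less where a joint would pass 70% of its speed; a pose out of reach is approached as far as the arm can. A call is refused whole if a number of a shift passes 5 or a number of a turn 8.59, either way. A call with a gripper value outside its range is refused whole. The fingers move at their own pace and stop on an object; FORCE is the grip in N (left out, the last holds). Time passes only in rows, so rows that do not move let the fingers close. It gives the time, the measured TCP pose, the force and the opening at its end, in the units of the state.
- env.get_obs(): the state, without advancing time (a new reading comes with each control period).
- grab_frame(name): name is "side" or "top" or "wrist"; returns a dict with "pixels" (480x640x3 uint8, red, green, blue), "depth" (480x640 float32, m along the optical axis (not along the pixel's ray), 0 where there is no reading), "fx", "fy", "cx", "cy" (pixels), "origin" and "rotation" of the camera in the world; the wrist camera has in their place "T_tool_cam" (4x4, takes a point from camera to tool coordinates, whose origin is the TCP and whose axes are the flange's). Camera axes: x right, y down, z forward; pixel columns grow to the right and rows downward; lengths in m; the calibration is good to about 2 mm. A picture is of the moment at which its call begins: read the wrist's pose just before it.
- env.sign_off(): hands the job in, once; it reports no verdict.
The state is a dict: "time_s": time; "q": joint angles; "qvel": joint speeds; "tau": joint torques, N m; "position": TCP position; "orientation": TCP orientation; "ft_force": force on the tool from outside, world axes, zero at the start; "wrist_torque": the same for the moment, N m; "grip_width": opening from 0.0 (shut) to 1.0 (fully open).
Only numpy, scipy, OpenCV 4.12 (cv2) and the standard library are available. Lean on these libraries where they do the work, as an engineer would, in place of code of your own. Each camera call takes 0.05 s, during which the arm holds its last target. There are 200 camera calls.

TASK

Set up the next power supply for the solderer. In the nest of the white jig stack the power module from the bottom up: the black finned heat sink, the green board on it, and the blue cover over the board, each lying flat, centred and square (long side to long side) with what is under it. In the nest of the yellow jig stand the dark grey ferrite core with its post up and put the copper coil down over the post; leave the red reject board and the white cup where they are.

Things in the scene. Friction and masses are not known exactly. Their poses are not given: they have to be found in the camera images.
- power_jig: White assembly jig: a flat plate 110 x 94 mm with a low lip all round a rectangular nest 90 x 74 mm (grey floor). The plate is 8 mm thick; its lips are 10 mm wide and rise 5 mm above the plate, to 13 mm above the table. Origin: centre of its underside, on the table; z up; x along its long side. Fixed to the table; its place and yaw change.
- coil_jig: Yellow assembly jig: a flat plate 98 x 98 mm with a low lip all round a square nest 78 x 78 mm (grey floor). The plate is 8 mm thick; its lips are 10 mm wide and rise 5 mm above the plate, to 13 mm above the table. Origin: centre of its underside, on the table; z up; x along one side. Fixed to the table; its place and yaw change.
- heat_sink: Black aluminium heat sink, 66 x 50 mm and 26 mm high, 180 g: a flat top plate with a grey thermal pad, over fins that run along x and stand on the table; the two long sides (50 mm apart, along y) are upright outer fins, good to grip. Origin: centre of its underside; x along the 66 mm side, z up. Starts upright on the table.
- green_board: Green circuit board, 66 x 52 mm, 4 mm thick. In its middle a yellow transformer to grip: 22 mm along x, 26 mm along y, top 28 mm above the underside; beside it along x two black capacitors, 16 mm above the underside, none over 20 mm from the middle; about 90 g. Origin: centre of its underside; x along the 66 mm side, z up. Starts upright on the table.
- blue_cover: Blue plastic cover with dark vent slots on top: a box 62 x 48 mm outside and 34 mm high, open underneath, walls 3 mm, inside 56 x 42 mm and 30 mm deep; about 80 g. It fits over the board's transformer and capacitors and its rim rests on the board. Grip across the 48 mm width (y). Origin: centre of the lower rim; x along the 62 mm side, z up (open side down). Starts upright on the table.
- core: Dark grey ferrite core: a round disc 54 mm across and 16 mm high with a post 16 mm across standing in its middle, post top 42 mm above the underside; about 150 g. Grip the post. Origin: centre of its underside; z up along the post. Starts upright on the table.
- coil: Copper-coloured coil: a plain rigid ring 56 mm outside, 34 mm inside, 16 mm high, about 80 g. It fits loosely over the core's post and rests on the core's disc. Origin: centre of its underside; z up along its axis. Starts upright on the table.
- red_board: Red reject board, not to be used or moved; same shape as the green one: 66 x 52 mm, 4 mm thick. In its middle a yellow transformer: 22 mm along x, 26 mm along y, top 28 mm above the underside; beside it along x two black capacitors, 16 mm above the underside, none over 20 mm from the middle. Origin: centre of its underside; z up. It lies among the parts.
- cup: White ceramic cup, empty, 60 mm across the rim and 42 mm high, standing on the table among the parts; not to be moved. Origin: centre of its underside; z up.
Things that resemble listed ones, but are neither listed nor needed, are in the scene too. What is meant by the blue_cover is not pink, and is the larger of those in its own colour.

How it is judged:
By the outcome, as a careful person would: the job done as asked, in the order asked, and still so for the second after the job is handed in, with the robot touching nothing.
It also fails if it takes over 125 s, if anything falls off the work surface, if the arm or the gripper's body presses on something with over 40 N, if the wrist force passes 120 N, or if a joint passes its speed limit or range.

## Working session

There is one attempt and no reset: what is moved stays moved. The work goes in short steps, Python scripts to look and compute and a shell command to move; the robot and the scene stay as the last step left them, time stands still between calls to the robot, and variables do not carry over. Pictures are saved under pics/ and viewed, about 12 in all and at most 16, crops included, and the job is handed in when it is done.

```bash
mkdir -p pics; python3 - <<'E'
from plant import env, grab_frame
import cv2,numpy as np
o=env.get_obs(); print({k:np.round(v,3).tolist() for k,v in o.items()})
for n in ("top","side"):
    f=grab_frame(n); cv2.imwrite(f"pics/{n}0.png",f["pixels"][:,:,::-1]); np.savez(f"{n}0.npz",**f)
    print(n,f["fx"],f["cx"],f["cy"],np.round(f["origin"],3),np.round(f["rotation"],3).tolist())
E
```

```text
{'time_s': 0.0, 'q': [1.163, 0.384, 0.016, 1.371, -0.006, 1.388, -0.046], 'qvel': [-0.0, -0.001, -0.0, 0.0, 0.002, -0.0, -0.0], 'tau': [-0.001, -62.761, 0.844, -37.182, 0.017, 0.015, 0.0], 'position': [0.211, -0.588, 0.23], 'orientation': [[0.941, 0.338, -0.001], [0.338, -0.941, 0.002], [-0.0, -0.002, -1.0]], 'ft_force': [-0.21, -0.159, -0.471], 'wrist_torque': [0.004, 0.011, 0.016], 'grip_width': 1.0}
top 526.1461672116392 321.57950694571986 240.1902564603867 [0.349 0.037 1.197] [[0.004, -0.985, 0.174], [-1.0, -0.002, 0.012], [-0.012, -0.174, -0.985]]
side 486.90156247817913 321.0775073077288 235.51989235511988 [0.313 0.774 0.702] [[-0.952, -0.19, 0.24], [-0.306, 0.634, -0.71], [-0.018, -0.75, -0.662]]
```

View pics/top0.png

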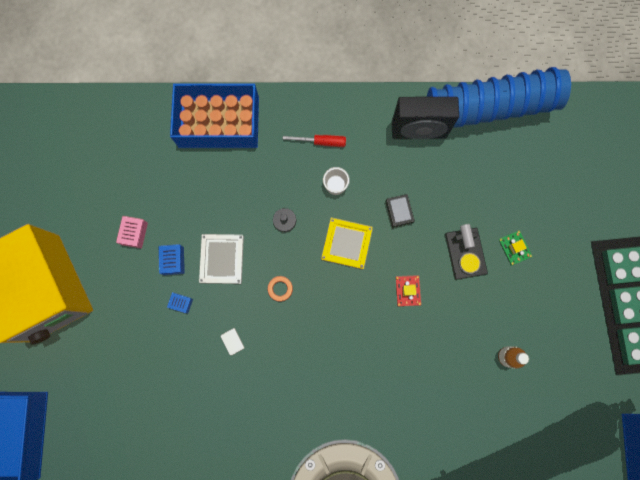

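View pics/side0.png

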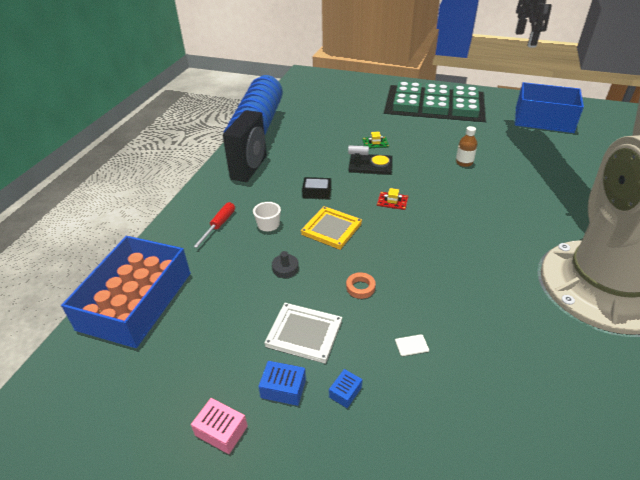

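Top view: white jig (221,259), yellow jig (347,243), heat sink (400,211), green board (516,248), large blue cover (171,260), core (285,220), coil (280,289), with the red board (408,291) and the cup (336,181) to avoid. The side view agrees.

```bash
cat > h.py <<'E'
import numpy as np, cv2
def cloud(f,R=None,o=None):
    R=f["rotation"] if R is None else R; o=f["origin"] if o is None else o
    v,u=np.mgrid[:480,:640]; d=f["depth"]
    c=np.stack([(u-f["cx"])/f["fx"]*d,(v-f["cy"])/f["fy"]*d,d],-1)
    return c@np.asarray(R).T+np.asarray(o)
def plane(f,uv,z,R=None,o=None):
    R=f["rotation"] if R is None else R; o=f["origin"] if o is None else o
    uv=np.atleast_2d(uv).astype(float)
    r=np.stack([(uv[:,0]-f["cx"])/f["fx"],(uv[:,1]-f["cy"])/f["fy"],np.ones(len(uv))],-1)@np.asarray(R).T
    return (o+r*((z-o[2])/r[:,2])[:,None])[:,:2]
def rect(xy):
    """centre mm, sizes (long,short) mm, angle deg of long side in world"""
    c,s,a=cv2.minAreaRect((np.asarray(xy)*1000).astype(np.float32))
    if s[0]<s[1]: s=s[::-1]; a+=90
    return np.round(c,1),np.round(s,1),round((a+90)%180-90,1)
E
python3 - <<'E'
from h import *
f=dict(np.load("top0.npz")); P=cloud(f)
S=dict(wjig=(221,259,30,.013),yjig=(347,243,32,.013),sink=(400,211,20,.026),green=(516,248,22,.004),gtrafo=(516,246,10,.028),cover=(171,260,18,.034),core=(285,220,16,.016),post=(285,217,8,.042),coil=(280,289,16,.016),red=(408,291,20,.004),rtr=(409,289,10,.028),cup=(336,181,18,.042),sblue=(180,303,16,.02),tray=(466,252,32,.02),card=(232,342,18,0.003))
for n,(u,v,r,z) in S.items():
    w=P[v-r:v+r,u-r:u+r].reshape(-1,3); hi=np.percentile(w[:,2],97)
    t=w[abs(w[:,2]-z)<.003 if n not in("green","red") else (w[:,2]>.0025)&(w[:,2]<.01)]
    print(n,"zfloor %.4f z97 %.4f"%(np.percentile(w[:,2],5),hi),len(t),*(rect(t[:,:2]) if len(t)>3 else ()), np.round(np.median(t,0)*1000) if len(t) else '')
E
```

```text
wjig zfloor -0.0028 z97 0.0159 880 [515.8 280.6] [110.9  94.9] -0.6 [517. 282.  12.]
yjig zfloor -0.0029 z97 0.0156 814 [552.7  -5.9] [98.5 97.9] -12.9 [553.  -6.  12.]
sink zfloor -0.0029 z97 0.0298 512 [ 626.9 -127.4] [66.8 50.1] 12.5 [ 626. -128.   26.]
green zfloor -0.0031 z97 0.0289 618 [ 544.9 -392.6] [101.3 100. ] -1.2 [ 543. -390.    4.]
gtrafo zfloor 0.0007 z97 0.0312 95 [ 543.7 -390.9] [27.1 21.5] -66.9 [ 544. -391.   28.]
cover zfloor -0.0029 z97 0.0377 511 [512.  391.1] [62.6 48.6] 3.1 [511. 391.  34.]
core zfloor -0.0027 z97 0.0406 304 [605.6 137.7] [52.4 50.9] 0.9 [603. 136.  16.]
post zfloor 0.0112 z97 0.0443 33 [606.5 137.9] [13.2 13.1] 46.9 [607. 138.  41.]
coil zfloor -0.0031 z97 0.0190 240 [448.  145.1] [52.1 52. ] 89.9 [447. 146.  16.]
red zfloor -0.0029 z97 0.0290 541 [ 445.6 -143.8] [90.  88.1] -89.8 [ 446. -142.    4.]
rtr zfloor 0.0012 z97 0.0319 96 [ 444.7 -144.2] [25.3 22.2] -87.6 [ 444. -144.   28.]
cup zfloor -0.0029 z97 0.0436 121 [693.   19.5] [57.5 57.4] 65.4 [696.  21.  41.]
sblue zfloor -0.0033 z97 0.0266 127 [415.1 368.9] [45.9 34. ] 72.9 [414. 368.  22.]
tray zfloor -0.0030 z97 0.0537 294 [ 523.3 -279.5] [83.5 54.4] 8.3 [ 506. -281.   20.]
card zfloor -0.0036 z97 0.0089 617 [330.5 252.1] [80.7 77. ] -89.7 [332. 252.   2.]
```

```bash
cat > nav.py <<'E'
import sys,numpy as np
from plant import env
from scipy.spatial.transform import Rotation as Ro
def nav(x,y,z,phi):
    o=env.get_obs(); R=np.array(o["orientation"]); p=np.array(o["position"])
    c,s=np.cos(np.radians(phi)),np.sin(np.radians(phi))
    T=np.array([[c,s,0],[s,-c,0],[0,0,-1.]])
    print("t %.1f pos"%o["time_s"],np.round(p*1000,1),"phi %.2f"%np.degrees(np.arctan2(R[1,0],R[0,0])),"w %.3f"%o["grip_width"],"F",np.round(o["ft_force"],1))
    print("turn deg",np.round(Ro.from_matrix(R.T@T).as_rotvec(degrees=True),2)," then shift cm",np.round(T.T@(np.array([x,y,z])-p)*100,2)," shift if no turn",np.round(R.T@(np.array([x,y,z])-p)*100,2))
if __name__=="__main__": nav(*map(float,sys.argv[1:]))
E
python3 nav.py .627 -.1275 .16 12.5
```

```text
t 0.1 pos [ 211.1 -587.8  230.4] phi 19.76 w 1.001 F [0.5 0.4 0.7]
turn deg [-0.1   0.01  7.26]  then shift cm [ 50.56 -35.94   7.04]  shift if no turn [ 54.7  -29.25   7.09]
```

```bash
python3 -m inch '{"turn":[[0,0,7.3],[0,0,0],[0,0,0],[0,0,0],[0,0,0],[0,0,0],[0,0,0],[0,0,0],[0,0,0],[0,0,0],[0,0,0],[0,0,0],[0,0,0],[0,0,0],[0,0,0],[0,0,0],[0,0,0],[0,0,0],[0,0,0]],"delta_pos":[[0,0,0],[3,-2.1,0],[3,-2.1,0],[3,-2.1,0],[3,-2.1,0],[3,-2.1,0],[3,-2.1,0],[3,-2.1,0],[3,-2.1,0],[3,-2.1,0],[3,-2.1,0],[3,-2.1,0],[3,-2.1,1],[3,-2.1,1],[3,-2.1,1],[3,-2.1,2],[3,-2.1,2],[0,0,0],[0,0,0]],"jaw":[7.5,7.5,7.5,7.5,7.5,7.5,7.5,7.5,7.5,7.5,7.5,7.5,7.5,7.5,7.5,7.5,7.5,7.5,7.5]}' 60
python3 nav.py .627 -.1275 .16 12.5
python3 - <<'E'
from plant import env,grab_frame
from h import *
o=env.get_obs(); f=grab_frame("wrist"); cv2.imwrite("pics/w1.png",f["pixels"][:,:,::-1])
R0=np.array(o["orientation"]);p=np.array(o["position"]);T=np.array(f["T_tool_cam"])
R=R0@T[:3,:3];oo=R0@T[:3,3]+p
P=cloud(f,R,oo); m=(abs(P[...,2]-.026)<.006)&(f["depth"]>0)
m=cv2.morphologyEx(m.astype(np.uint8),cv2.MORPH_OPEN,np.ones((5,5)))
n,l,s,c=cv2.connectedComponentsWithStats(m)
for i in range(1,n):
    if s[i,4]>1500: print(s[i],rect(P[l==i][:,:2]),np.median(P[l==i][:,2]))
E
```

```text
time_s: 2.0
position: [0.6073, -0.1553, 0.1599]
orientation: [[0.976, 0.218, -0.002], [0.218, -0.976, 0.001], [-0.002, -0.001, -1.0]]
ft_force: [-0.5, -1.0, 0.4]
grip_width: 0.88
t 2.0 pos [ 607.3 -155.3  159.9] phi 12.59 w 0.880 F [-0.5 -1.   0.4]
turn deg [-0.08  0.13  0.09]  then shift cm [ 2.53 -2.29 -0.01]  shift if no turn [ 2.53 -2.28 -0.01]
[ 263  155   64   82 5053] (array([ 626.6, -128.4]), array([66.5, 50.2]), 12.8) 0.027027882465731456
```

View pics/w1.png

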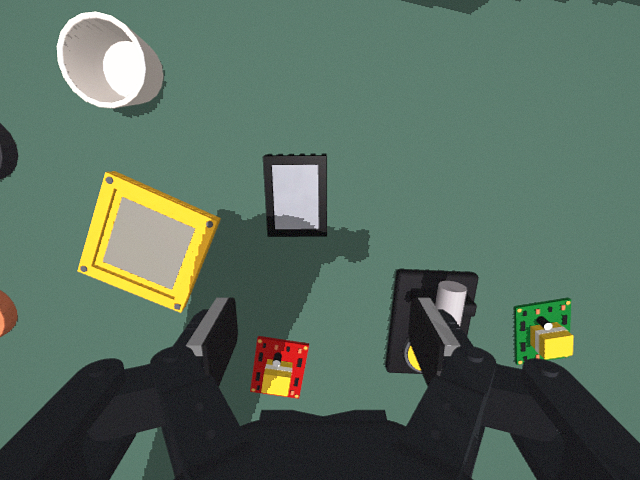

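The wrist view shows the heat sink at about (295,195), and its position agrees with the top view to 1 mm. I'll grasp it.

```bash
python3 -m inch '{"turn":[[0,0,0.2],[0,0,0],[0,0,0],[0,0,0],[0,0,0],[0,0,0],[0,0,0],[0,0,0],[0,0,0]],"delta_pos":[[2.5,-2.35,0],[0,0,3],[0,0,3],[0,0,3],[0,0,2.5],[0,0,2],[0,0,1],[0,0,0.8],[0,0,0]],"jaw":[7.5,7.5,7.5,7.5,7.5,7.5,7.5,7.5,7.5]}' 60
python3 nav.py .6268 -.128 .006 12.7
```

```text
time_s: 2.95
position: [0.6265, -0.1291, 0.0082]
orientation: [[0.977, 0.211, -0.0], [0.211, -0.977, -0.0], [-0.0, 0.0, -1.0]]
ft_force: [0.7, -0.4, 0.4]
grip_width: 0.876
t 3.0 pos [ 626.5 -129.1    8.2] phi 12.20 w 0.876 F [ 0.7 -0.4  0.4]
turn deg [ 0.01  0.02 -0.5 ]  then shift cm [ 0.05 -0.1   0.22]  shift if no turn [ 0.05 -0.1   0.22]
```

```bash
python3 -m inch '{"turn":[[0,0,-0.5],[0,0,0],[0,0,0],[0,0,0],[0,0,0],[0,0,0],[0,0,0],[0,0,0],[0,0,0]],"delta_pos":[[0.05,-0.1,0.2],[0,0,0],[0,0,0],[0,0,0],[0,0,0],[0,0,0],[0,0,-1],[0,0,-2],[0,0,0]],"jaw":[7.5,4.5,4.5,4.5,4.5,4.5,4.5,4.5,4.5]}' 60
python3 nav.py .516 .281 .10 -0.6
```

```text
time_s: 3.85
position: [0.6289, -0.1273, 0.0393]
orientation: [[0.975, 0.221, 0.004], [0.221, -0.975, -0.001], [0.004, 0.002, -1.0]]
ft_force: [-0.1, 0.5, -0.1]
grip_width: 0.569
t 3.9 pos [ 628.9 -127.3   39.3] phi 12.75 w 0.569 F [-0.1  0.5 -0.1]
turn deg [ 0.07 -0.24 13.35]  then shift cm [-11.72 -40.71  -6.07]  shift if no turn [ -1.97 -42.31  -6.15]
```

```bash
python3 -m inch '{"turn":[[0,0,0],[0,0,0],[0,0,6.7],[0,0,6.6],[0,0,0],[0,0,0],[0,0,0],[0,0,0],[0,0,0],[0,0,0],[0,0,0],[0,0,0],[0,0,0],[0,0,0],[0,0,0],[0,0,0],[0,0,0],[0,0,0],[0,0,0],[0,0,0]],"delta_pos":[[0,0,-2],[0,0,-3],[0,0,-2],[0,0,-1],[-0.4,-1.4,0],[-0.8,-2.8,0],[-0.8,-2.8,0],[-0.8,-2.8,0],[-0.8,-2.8,0],[-0.8,-2.8,0],[-0.8,-2.8,0],[-0.8,-2.8,0],[-0.8,-2.8,0],[-0.8,-2.8,0],[-0.8,-2.8,0],[-0.8,-2.8,0],[-0.8,-2.8,0],[-0.8,-2.8,0],[-0.8,-2.8,0],[0,0,0]],"jaw":[4.5,4.5,4.5,4.5,4.5,4.5,4.5,4.5,4.5,4.5,4.5,4.5,4.5,4.5,4.5,4.5,4.5,4.5,4.5,4.5]}' 60
python3 nav.py .516 .281 .10 -0.6
cat > wr.py <<'E'
import sys
from plant import env,grab_frame
from h import *
def wrist(name=None):
    o=env.get_obs(); f=grab_frame("wrist")
    if name: cv2.imwrite(f"pics/{name}.png",f["pixels"][:,:,::-1])
    R0=np.array(o["orientation"]);p=np.array(o["position"]);T=np.array(f["T_tool_cam"])
    f["rotation"]=R0@T[:3,:3];f["origin"]=R0@T[:3,3]+p
    return f,cloud(f)
def comps(f,P,z,tol=.004,mn=300):
    m=((abs(P[...,2]-z)<tol)&(f["depth"]>0)).astype(np.uint8)
    m=cv2.morphologyEx(m,cv2.MORPH_OPEN,np.ones((3,3)))
    n,l,s,c=cv2.connectedComponentsWithStats(m)
    for i in range(1,n):
        if s[i,4]>mn: print(s[i],*rect(P[l==i][:,:2]),"z %.4f"%np.median(P[l==i][:,2]))
E
python3 - <<'E'
from wr import *
f,P=wrist("w2"); comps(f,P,.013)
E
```

```text
time_s: 5.85
position: [0.5106, 0.2862, 0.1151]
orientation: [[1.0, 0.003, -0.003], [0.003, -1.0, 0.002], [-0.003, -0.002, -1.0]]
ft_force: [-0.7, 1.0, -2.1]
grip_width: 0.572
t 5.8 pos [510.6 286.2 115.1] phi 0.16 w 0.572 F [-0.7  1.  -2.1]
turn deg [-0.14  0.18  0.76]  then shift cm [0.55 0.51 1.51]  shift if no turn [0.55 0.52 1.5 ]
[506  63  30  79 473] [603.3 155.4] [49.2 16.9] 9.7 z 0.0138
[ 61 105  14  92 703] [571.5 461.5] [62.1  5.7] -6.5 z 0.0131
[ 265  154  136  137 4451] [520.1 279.5] [101.5  94.4] -0.8 z 0.0138
[464 280  54  48 490] [461.1 158.4] [51.9 18.2] -42.3 z 0.0142
[482 300  45  39 424] [442.1 139.1] [38.7 21.4] -45.1 z 0.0144
```

View pics/w2.png

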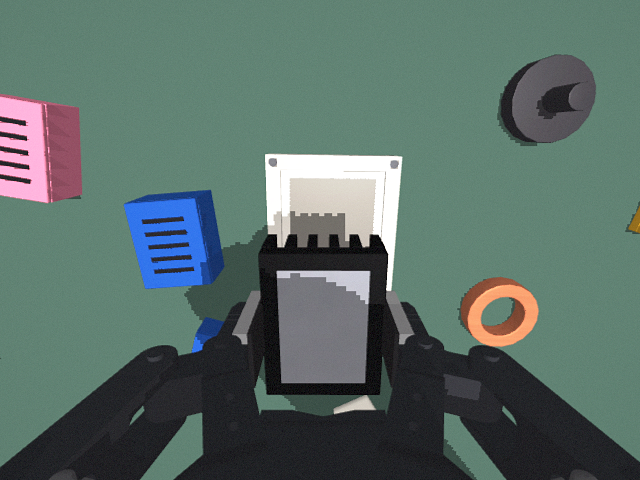

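```bash
python3 - <<'E'
from wr import *
f,P=wrist(); z=env.get_obs()["position"][2]; print(env.get_obs()["position"])
m=P[200:400,255:395,2]; print(np.round(np.percentile(m,[50,75,90]),4))
comps(f,P,np.percentile(P[300:380,285:360,2],50),.004)
E
```

```text
[0.51307675 0.28113072 0.11500206]
[0.1342 0.1348 0.1354]
[  244   250   157   145 17920] [510.8 282.8] [67.5 61.7] -0.1 z 0.1345
```

```bash
python3 -m inch '{"turn":[[0,0,0.8],[0,0,0],[0,0,0],[0,0,0],[0,0,0]],"delta_pos":[[0.3,0.1,0],[0,0,2],[0,0,2],[0,0,0],[0,0,0]],"jaw":[4.5,4.5,4.5,4.5,4.5]}' 60
python3 - <<'E'
from wr import *
from nav import nav
nav(.516,.2803,.0145,-.7)
f,P=wrist()
z=np.median(P[300:380,285:360,2]); v,u=np.mgrid[:480,:640]
m=(abs(P[...,2]-z)<.004)&(abs(P[...,1]-.281)<.02)&(f["depth"]>0); q=P[m]
xs=[(q[abs(q[:,1]-c)<.002,0].min(),q[abs(q[:,1]-c)<.002,0].max()) for c in (.265,.273,.281,.289,.297)]
print(z,np.round(xs,4).tolist())
comps(f,P,.013)
nav(.516,.2803,.0145,-.7)
E
```

```text
time_s: 6.45
position: [0.5182, 0.2778, 0.0762]
orientation: [[1.0, -0.025, -0.001], [-0.025, -1.0, -0.001], [-0.001, 0.001, -1.0]]
ft_force: [-0.1, -0.1, -0.9]
grip_width: 0.573
t 6.5 pos [518.2 277.8  76.2] phi -1.42 w 0.573 F [-0.1 -0.1 -0.9]
turn deg [ 0.04  0.04 -0.72]  then shift cm [-0.22 -0.24  6.17]  shift if no turn [-0.22 -0.24  6.17]
0.09597796162313427 [[0.4837, 0.5503], [0.4837, 0.5504], [0.4846, 0.5507], [0.4844, 0.5508], [0.4849, 0.551]]
[519  57  39  94 703] [603.9 155.6] [49.3 17.2] 7.5 z 0.0132
[   0  125   21  105 1043] [571.5 461.4] [62.1  3.5] -9.6 z 0.0131
[ 238  172  160  121 5556] [532.5 279.4] [94.5 77. ] 89.5 z 0.0138
[169 219  26  91 516] [514. 367.] [62.3  3.2] 6.1 z 0.0130
[475 309  75  36 619] [466.5 152. ] [49.9 16.6] -67.0 z 0.0140
[520 334  27  36 399] [444.7 130.1] [29.7 11.2] -13.8 z 0.0141
t 6.5 pos [518.6 278.4  77.1] phi -1.40 w 0.568 F [ 0.8 -0.2 -1.8]
turn deg [-0.01 -0.04 -0.7 ]  then shift cm [-0.26 -0.18  6.26]  shift if no turn [-0.27 -0.18  6.26]
```

```bash
python3 -m inch '{"turn":[[0,0,-0.7],[0,0,0],[0,0,0],[0,0,0],[0,0,0],[0,0,0],[0,0,0]],"delta_pos":[[-0.15,-0.19,1],[0,0,1.5],[0,0,1.5],[0,0,1],[0,0,0.7],[0,0,0],[0,0,0]],"jaw":[4.5,4.5,4.5,4.5,4.5,4.5,4.5]}' 60
python3 nav.py .5168 .280 .0145 -0.7
```

```text
time_s: 7.2
position: [0.5166, 0.281, 0.0194]
orientation: [[1.0, -0.011, 0.0], [-0.011, -1.0, 0.0], [0.0, -0.0, -1.0]]
ft_force: [0.3, -0.2, -1.8]
grip_width: 0.57
t 7.2 pos [516.6 281.   19.4] phi -0.64 w 0.570 F [ 0.3 -0.2 -1.8]
turn deg [-0.01 -0.    0.06]  then shift cm [0.02 0.1  0.49]  shift if no turn [0.02 0.1  0.49]
```

```bash
python3 -m inch '{"turn":[[0,0,0],[0,0,0],[0,0,0],[0,0,0]],"delta_pos":[[0,0.1,0.2],[0,0,0.2],[0,0,0.1],[0,0,0]],"jaw":[4.5,4.5,4.5,4.5]}' 60
python3 nav.py .5168 .280 .0145 -0.7
```

```text
time_s: 7.6
position: [0.517, 0.2799, 0.0155]
orientation: [[1.0, -0.011, 0.001], [-0.011, -1.0, 0.0], [0.001, -0.0, -1.0]]
ft_force: [-1.7, -2.2, 6.0]
grip_width: 0.568
t 7.6 pos [517.  279.9  15.5] phi -0.65 w 0.568 F [-1.7 -2.2  6. ]
turn deg [-0.01 -0.07  0.05]  then shift cm [-0.02 -0.01  0.1 ]  shift if no turn [-0.02 -0.01  0.1 ]
```

```bash
python3 -m inch '{"turn":[[0,0,0],[0,0,0],[0,0,0],[0,0,0],[0,0,0],[0,0,0],[0,0,0],[0,0,0],[0,0,0]],"delta_pos":[[0,0,0],[0,0,0],[0,0,0],[0,0,-1],[0,0,-3],[0,0,-3],[0,0,-4],[0,0,-4],[0,0,0]],"jaw":[6.5,6.5,6.5,6.5,6.5,6.5,6.5,6.5,6.5]}' 60
python3 nav.py .544 -.391 .14 23.1
python3 - <<'E'
from wr import *
f=grab_frame("top"); P=cloud(f)
for z in(.034,.013):
  m=(abs(P[...,2]-z)<.004).astype(np.uint8); m[:,:195]=0;m[:,250:]=0;m[:225]=0;m[290:]=0
  n,l,s,c=cv2.connectedComponentsWithStats(m)
  for i in range(1,n):
    if s[i,4]>40: print(z,s[i],*rect(P[l==i][:,:2]))
E
```

```text
time_s: 8.5
position: [0.5192, 0.282, 0.1718]
orientation: [[1.0, -0.011, 0.01], [-0.011, -1.0, 0.005], [0.01, -0.006, -1.0]]
ft_force: [0.5, -0.4, 1.5]
grip_width: 0.764
t 8.5 pos [519.2 282.  171.8] phi -0.63 w 0.764 F [ 0.5 -0.4  1.5]
turn deg [ -0.2   -0.62 -23.73]  then shift cm [-24.13  62.88   3.18]  shift if no turn [ 3.19 67.29  2.84]
0.034 [220 248  11  18  96] [517.2 266.3] [37.6 22.2] 2.1
0.013 [231 235  12  45 264] [520.2 245.5] [101.4  25.5] 0.3
```

```bash
python3 -m inch '{"turn":[[0,0,-7.9],[0,0,-7.9],[0,0,-7.9],[0,0,0],[0,0,0],[0,0,0],[0,0,0],[0,0,0],[0,0,0],[0,0,0],[0,0,0],[0,0,0],[0,0,0],[0,0,0],[0,0,0],[0,0,0],[0,0,0],[0,0,0],[0,0,0],[0,0,0]],"delta_pos":[[0,0,0],[0,0,0],[0,0,0],[-1.5,3.9,0],[-1.5,3.9,0],[-1.5,3.9,0],[-1.5,3.9,0],[-1.5,3.9,0],[-1.5,3.9,0],[-1.5,3.9,0],[-1.5,3.9,0],[-1.5,3.9,0],[-1.5,3.9,0],[-1.5,3.9,0],[-1.5,3.9,0],[-1.5,3.9,0],[-1.5,3.9,0],[-1.5,3.9,0],[-1.5,3.9,0],[0,0,0]],"jaw":[6.5,6.5,6.5,6.5,6.5,6.5,6.5,6.5,6.5,6.5,6.5,6.5,6.5,6.5,6.5,6.5,6.5,6.5,6.5,6.5]}' 60
python3 - <<'E'
from wr import *
from nav import nav
nav(.544,-.391,.14,23.1)
f,P=wrist("w3"); comps(f,P,.028,.003); comps(f,P,.004,.0025,600)
f=grab_frame("top"); P=cloud(f)
for z in(.034,.013):
  m=(abs(P[...,2]-z)<.004).astype(np.uint8); m[:,:195]=0;m[:,250:]=0;m[:225]=0;m[290:]=0
  n,l,s,c=cv2.connectedComponentsWithStats(m)
  for i in range(1,n):
    if s[i,4]>40: print(z,s[i],*rect(P[l==i][:,:2]))
E
```

```text
time_s: 10.55
position: [0.5364, -0.3958, 0.1623]
orientation: [[0.924, 0.383, -0.004], [0.383, -0.924, -0.002], [-0.004, 0.001, -1.0]]
ft_force: [-0.4, -0.9, 0.6]
grip_width: 0.762
t 10.6 pos [ 536.4 -395.8  162.3] phi 22.55 w 0.762 F [-0.4 -0.9  0.6]
turn deg [ 0.04  0.25 -0.55]  then shift cm [ 0.89 -0.14  2.23]  shift if no turn [ 0.9  -0.15  2.23]
[  0 200  18  30 434] [ 445.3 -153.1] [23.2 13.4] 9.7 z 0.0286
[306 204  32  27 850] [ 543.1 -392.5] [25.8 22.3] -66.9 z 0.0288
[ 495  306   92   72 3366] [ 509.6 -628.1] [76.4 59.5] -84.9 z 0.0263
[ 570  332   70   78 3682] [ 510. -716.] [76.8 76.2] 6.8 z 0.0264
[461 420  43  32 817] [ 391.5 -638.1] [55.9 31.6] -86.1 z 0.0268
[457 454  50  26 806] [ 350.8 -654.7] [55.5 28.8] -83.5 z 0.0263
[   0  163   58   87 2429] [ 444.5 -148.7] [67.2 48.3] 3.9 z 0.0048
[ 291  173   61   74 2905] [ 542.9 -392.2] [66.4 52.9] 22.9 z 0.0049
[ 461  265  179   90 5586] [ 519.6 -653.7] [169.   97.3] -84.1 z 0.0040
0.034 [207 243  25  30 597] [515.7 280.3] [66.  51.3] -0.5
0.013 [199 235  44  49 856] [516.  280.9] [110.9  95.3] -0.6
```

View pics/w3.png

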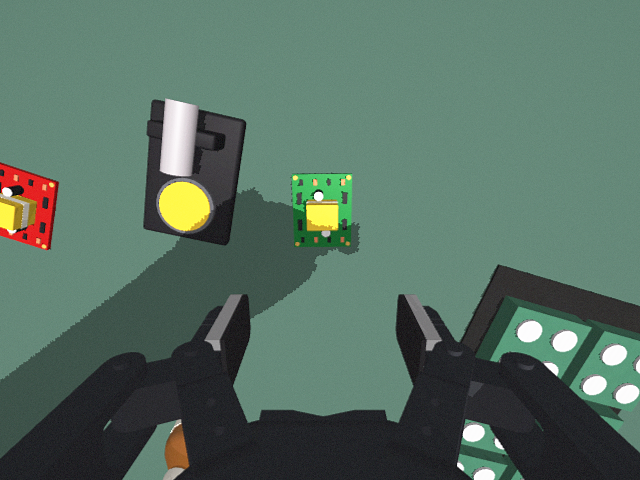

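Sink sits at (515.7, 280.3), angle -0.5°, in a jig at (516, 280.9), angle -0.6°. The green board is at pixel (322,210), free of neighbours.

```bash
python3 -m inch '{"turn":[[0,0,-0.5],[0,0,0],[0,0,0],[0,0,0],[0,0,0],[0,0,0],[0,0,0],[0,0,0]],"delta_pos":[[0.8,-0.1,0],[0,0,2],[0,0,3],[0,0,3],[0,0,2],[0,0,1],[0,0,0],[0,0,0]],"jaw":[5,5,5,5,5,5,5,5]}' 60
python3 nav.py .5433 -.3918 .010 23
```

```text
time_s: 11.45
position: [0.5481, -0.3836, 0.0555]
orientation: [[0.916, 0.401, 0.001], [0.401, -0.916, -0.0], [0.001, 0.001, -1.0]]
ft_force: [-0.5, -0.0, -0.6]
grip_width: 0.59
t 11.4 pos [ 548.1 -383.6   55.5] phi 23.64 w 0.590 F [-0.5 -0.  -0.6]
turn deg [ 0.05 -0.07  0.64]  then shift cm [-0.76  0.56  4.55]  shift if no turn [-0.78  0.55  4.55]
```

```bash
python3 -m inch '{"turn":[[0,0,0.6],[0,0,0],[0,0,0],[0,0,0],[0,0,0]],"delta_pos":[[-0.77,0.55,0],[0,0,1.5],[0,0,1],[0,0,0],[0,0,0]],"jaw":[5,5,5,5,5]}' 60
python3 nav.py .5433 -.3918 .010 23
```

```text
time_s: 11.95
position: [0.5419, -0.3919, 0.0285]
orientation: [[0.921, 0.39, -0.001], [0.39, -0.921, 0.001], [-0.001, -0.001, -1.0]]
ft_force: [0.8, 0.5, 1.1]
grip_width: 0.585
t 11.9 pos [ 541.9 -391.9   28.5] phi 22.97 w 0.585 F [0.8 0.5 1.1]
turn deg [-0.08  0.03 -0.03]  then shift cm [0.13 0.05 1.85]  shift if no turn [0.14 0.05 1.85]
```

```bash
python3 -m inch '{"turn":[[0,0,0],[0,0,0],[0,0,0],[0,0,0],[0,0,0],[0,0,0],[0,0,0],[0,0,0],[0,0,0],[0,0,0],[0,0,0],[0,0,0],[0,0,0]],"delta_pos":[[0.05,0.05,1],[0,0,0.85],[0,0,0],[0,0,0],[0,0,0],[0,0,0],[0,0,0],[0,0,0],[0,0,-1],[0,0,-2],[0,0,-3],[0,0,-3],[0,0,-2]],"jaw":[5,5,5,2,2,2,2,2,2,2,2,2,2]}' 50
python3 nav.py .516 .2805 .12 -0.6
```

```text
time_s: 13.25
position: [0.5435, -0.3931, 0.1242]
orientation: [[0.921, 0.39, 0.003], [0.39, -0.921, -0.002], [0.002, 0.003, -1.0]]
ft_force: [-0.1, -0.1, -0.9]
grip_width: 0.293
t 13.2 pos [ 543.5 -393.1  124.2] phi 22.96 w 0.293 F [-0.1 -0.1 -0.9]
turn deg [ 0.12 -0.13 23.56]  then shift cm [ -3.46 -67.32   0.42]  shift if no turn [ 23.73 -63.1    0.3 ]
```

```bash
python3 -m inch '{"turn":[[0,0,7.8],[0,0,7.9],[0,0,7.8],[0,0,0],[0,0,0],[0,0,0],[0,0,0],[0,0,0],[0,0,0],[0,0,0],[0,0,0],[0,0,0],[0,0,0],[0,0,0],[0,0,0],[0,0,0],[0,0,0],[0,0,0],[0,0,0],[0,0,0]],"delta_pos":[[0,0,0],[0,0,0],[0,0,0],[-0.1,-2,0],[-0.2,-4,0],[-0.2,-4,0],[-0.2,-4,0],[-0.2,-4,0],[-0.2,-4,0],[-0.2,-4,0],[-0.2,-4,0],[-0.2,-4,0],[-0.2,-4,0],[-0.2,-4,0],[-0.2,-4,0],[-0.2,-4,0],[-0.2,-4,0],[-0.2,-4,0],[-0.2,-4,0],[-0.2,-4,0]],"jaw":[2,2,2,2,2,2,2,2,2,2,2,2,2,2,2,2,2,2,2,2]}' 50
python3 -m inch '{"turn":[[0,0,0],[0,0,0],[0,0,0],[0,0,0]],"delta_pos":[[-0.1,-1.4,0],[0,0,0],[0,0,0],[0,0,0]],"jaw":[2,2,2,2]}' 50
cat > held.py <<'E'
from wr import *
from nav import nav
import sys
x,y,z,a,dz=map(float,sys.argv[1:6])   # target, and height of held surface above TCP
nav(x,y,z,a); f,P=wrist(sys.argv[6] if len(sys.argv)>6 else None)
zt=env.get_obs()["position"][2]+dz
comps(f,P,zt,.003,1000); nav(x,y,z,a)
E
python3 held.py .516 .2805 .12 -0.6 -0.006 w4
```

```text
time_s: 15.25
position: [0.516, 0.2692, 0.1217]
orientation: [[1.0, -0.01, 0.001], [-0.01, -1.0, 0.0], [0.001, -0.0, -1.0]]
ft_force: [1.1, -0.4, -1.0]
grip_width: 0.292
time_s: 15.65
position: [0.516, 0.2794, 0.1209]
orientation: [[1.0, -0.012, 0.0], [-0.012, -1.0, -0.001], [0.0, 0.001, -1.0]]
ft_force: [0.4, 0.3, -0.5]
grip_width: 0.293
t 15.7 pos [516.  279.4 120.9] phi -0.70 w 0.293 F [ 0.4  0.3 -0.5]
turn deg [ 0.07 -0.02 -0.1 ]  then shift cm [ 0.   -0.11  0.09]  shift if no turn [ 0.   -0.11  0.09]
[ 265  229  116   70 5917] [532.6 278.6] [52.2 34.4] 89.3 z 0.1148
t 15.7 pos [516.  279.5 121. ] phi -0.71 w 0.288 F [ 0.5 -0.2 -1.3]
turn deg [ 0.05 -0.02 -0.11]  then shift cm [-0.  -0.1  0.1]  shift if no turn [-0.  -0.1  0.1]
```

View pics/w4.png

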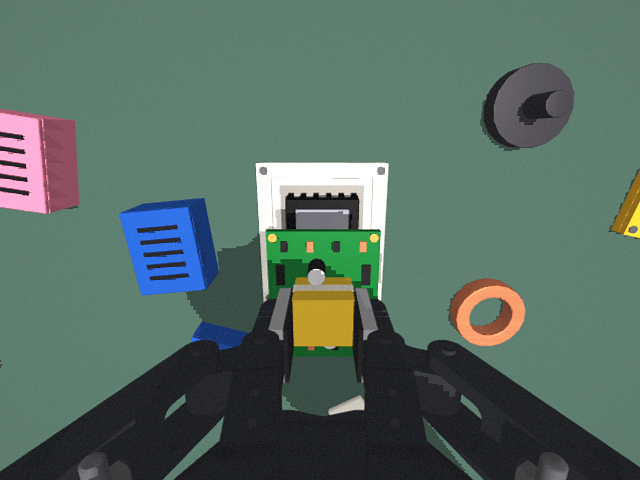

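```bash
python3 -m inch '{"turn":[[0,0,-0.1],[0,0,0],[0,0,0],[0,0,0],[0,0,0],[0,0,0],[0,0,0],[0,0,0]],"delta_pos":[[-0.08,-0.1,1],[0,0,2],[0,0,2],[0,0,1.5],[0,0,0.7],[0,0,0],[0,0,0],[0,0,0]],"jaw":[2,2,2,2,2,2,2,2]}' 50
python3 nav.py .5155 .2805 .044 -0.6
```

```text
time_s: 16.5
position: [0.5151, 0.2831, 0.0499]
orientation: [[1.0, -0.008, 0.002], [-0.008, -1.0, 0.001], [0.002, -0.001, -1.0]]
ft_force: [0.1, 1.0, -1.1]
grip_width: 0.288
t 16.5 pos [515.1 283.1  49.9] phi -0.44 w 0.288 F [ 0.1  1.  -1.1]
turn deg [-0.05 -0.09  0.16]  then shift cm [0.05 0.26 0.59]  shift if no turn [0.04 0.26 0.59]
```

```bash
python3 -m inch '{"turn":[[0,0,0.1],[0,0,0],[0,0,0],[0,0,0]],"delta_pos":[[0,0.2,0.2],[0,0,0.1],[0,0,0],[0,0,0]],"jaw":[2,2,2,2]}' 50
python3 nav.py .5155 .2805 .044 -0.6; python3 -c "
from wr import *
f,P=wrist(); comps(f,P,.042,.003,1000)"; python3 nav.py .5155 .2805 .044 -0.6
```

```text
time_s: 16.9
position: [0.5144, 0.2807, 0.0459]
orientation: [[1.0, -0.009, 0.0], [-0.009, -1.0, 0.0], [0.0, -0.0, -1.0]]
ft_force: [0.3, 0.5, -0.4]
grip_width: 0.291
t 16.9 pos [514.4 280.7  45.9] phi -0.54 w 0.291 F [ 0.3  0.5 -0.4]
turn deg [-0.01 -0.01  0.06]  then shift cm [0.11 0.02 0.19]  shift if no turn [0.11 0.02 0.19]
[ 266  231   41   68 1443] [531.2 296.7] [33.7 18.4] -0.4 z 0.0400
[ 296  231   84   68 2870] [531.1 273. ] [38.2 34. ] 89.7 z 0.0399
t 16.9 pos [514.4 280.7  45.9] phi -0.54 w 0.288 F [ 1.3 -0.1 -0.2]
turn deg [-0.01 -0.01  0.06]  then shift cm [0.11 0.02 0.19]  shift if no turn [0.11 0.02 0.19]
```

```bash
python3 -m inch '{"turn":[[0,0,0],[0,0,0],[0,0,0],[0,0,0]],"delta_pos":[[0.06,0,0.1],[0,0,0.1],[0,0,0.05],[0,0,0]],"jaw":[2,2,2,2]}' 50
python3 nav.py .5155 .2805 .044 -0.6
```

```text
time_s: 17.35
position: [0.5151, 0.2809, 0.045]
orientation: [[1.0, -0.009, 0.001], [-0.009, -1.0, 0.0], [0.001, -0.0, -1.0]]
ft_force: [-6.0, -3.6, 13.9]
grip_width: 0.29
t 17.4 pos [515.1 280.9  45. ] phi -0.54 w 0.290 F [-6.  -3.6 13.9]
turn deg [-0.   -0.05  0.06]  then shift cm [0.04 0.04 0.1 ]  shift if no turn [0.04 0.04 0.1 ]
```

```bash
python3 -m inch '{"turn":[[0,0,0],[0,0,0],[0,0,0],[0,0,0],[0,0,0],[0,0,0],[0,0,0],[0,0,0],[0,0,-3.6],[0,0,0],[0,0,0],[0,0,0],[0,0,0],[0,0,0],[0,0,0]],"delta_pos":[[0,0,-0.1],[0,0,0],[0,0,0],[0,0,0],[0,0,-1],[0,0,-3],[0,0,-3],[0,0,-3],[0,-1,-1],[0,-3.5,0],[0,-3.5,0],[0,-3,0],[0,0,0],[0,0,0],[0,0,0]],"jaw":[2,4.5,4.5,4.5,4.5,4.5,4.5,6.5,6.5,6.5,6.5,6.5,6.5,6.5,6.5]}' 50
python3 - <<'E'
from wr import *
from nav import nav
nav(.512,.391,.010,3.1)
f,P=wrist("w5"); comps(f,P,.034,.003,800)
f=grab_frame("top");cv2.imwrite("pics/t5.png",f["pixels"][200:300,130:330,::-1]); P=cloud(f)
for z,t in((.038,.0025),(.062,.004)):
  m=(abs(P[...,2]-z)<t).astype(np.uint8); m[:,:195]=0;m[:,250:]=0;m[:225]=0;m[290:]=0
  n,l,s,c=cv2.connectedComponentsWithStats(m)
  for i in range(1,n):
    if s[i,4]>40: print(z,s[i],*rect(P[l==i][:,:2]))
E
```

```text
time_s: 18.85
position: [0.5104, 0.3892, 0.1545]
orientation: [[0.999, 0.052, 0.0], [0.052, -0.999, -0.001], [0.0, 0.001, -1.0]]
ft_force: [0.4, -1.3, -0.0]
grip_width: 0.762
t 18.9 pos [510.4 389.2 154.5] phi 2.98 w 0.762 F [ 0.4 -1.3 -0. ]
turn deg [ 0.04 -0.02 -0.12]  then shift cm [ 0.17 -0.17 14.45]  shift if no turn [ 0.16 -0.18 14.45]
[ 160   89   75   99 5778] [575.4 485.2] [62.1 48.5] -9.7 z 0.0348
[   0  191  116  153 1045] [464.2 601.9] [149.5   3.9] 28.4 z 0.0340
[ 288  190   62   77 4551] [512.1 391.4] [62.1 47.7] 4.2 z 0.0349
0.038 [206 243  25  29 372] [515.9 281.2] [63.7 53.2] -0.2
0.062 [210 251  13  10 113] [515.6 280.9] [26.3 20.5] 89.3
```

View pics/w5.png

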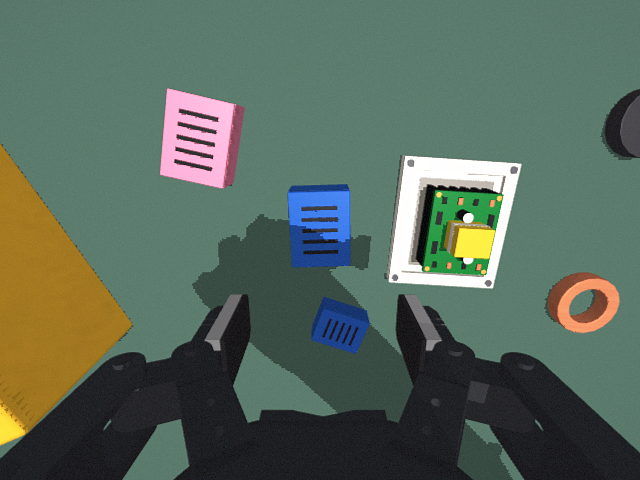

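The stack so far is good: transformer at (515.6, 280.9). The large blue cover is at pixel (320,228), 62 x 48 mm as listed.

```bash
python3 -m inch '{"turn":[[0,0,-0.7],[0,0,0],[0,0,0],[0,0,0],[0,0,0],[0,0,0],[0,0,0],[0,0,0]],"delta_pos":[[0.15,-0.2,1],[0,0,3],[0,0,3],[0,0,2],[0,0,1],[0,0,0],[0,0,0],[0,0,0]],"jaw":[6.8,6.8,6.8,6.8,6.8,6.8,6.8,6.8]}' 40
python3 nav.py .512 .3912 .012 3.7
```

```text
time_s: 19.75
position: [0.5119, 0.3933, 0.0559]
orientation: [[0.998, 0.066, 0.002], [0.066, -0.998, 0.002], [0.002, -0.002, -1.0]]
ft_force: [0.4, -1.3, 0.2]
grip_width: 0.794
t 19.8 pos [511.9 393.3  55.9] phi 3.76 w 0.794 F [ 0.4 -1.3  0.2]
turn deg [-0.09 -0.12  0.06]  then shift cm [-0.01  0.21  4.39]  shift if no turn [-0.02  0.22  4.39]
```

```bash
python3 -m inch '{"turn":[[0,0,0],[0,0,0],[0,0,0],[0,0,0],[0,0,0],[0,0,0],[0,0,0],[0,0,0],[0,0,0],[0,0,0],[0,0,0],[0,0,0],[0,0,0],[0,0,0]],"delta_pos":[[0,0.2,1],[0,0,2],[0,0,1.3],[0,0,0],[0,0,0],[0,0,0],[0,0,0],[0,0,0],[0,0,0],[0,0,-1],[0,0,-3],[0,0,-4],[0,0,-3],[0,0,-1]],"jaw":[6.8,6.8,6.8,6.8,4,4,4,4,4,4,4,4,4,4]}' 40
python3 nav.py .5158 .281 .12 -0.5
```

```text
time_s: 21.15
position: [0.5126, 0.392, 0.1361]
orientation: [[0.998, 0.066, 0.005], [0.066, -0.998, 0.004], [0.005, -0.004, -1.0]]
ft_force: [-0.4, -0.2, -1.3]
grip_width: 0.553
t 21.1 pos [512.6 392.  136.1] phi 3.76 w 0.553 F [-0.4 -0.2 -1.3]
turn deg [-0.21 -0.28  4.26]  then shift cm [ 0.42 11.1   1.61]  shift if no turn [-0.41 11.1   1.57]
```

```bash
python3 -m inch '{"turn":[[0,0,4.2],[0,0,0],[0,0,0],[0,0,0],[0,0,0],[0,0,0],[0,0,0],[0,0,0],[0,0,0]],"delta_pos":[[0,0,0],[0.1,2,0],[0.1,3,0],[0.1,3,0],[0.1,3,0],[0,0,1.5],[0,0,0],[0,0,0],[0,0,0]],"jaw":[4,4,4,4,4,4,4,4,4]}' 40
python3 held.py .5158 .281 .052 -0.5 .022 w6
```

```text
time_s: 22.05
position: [0.514, 0.2821, 0.1165]
orientation: [[1.0, -0.006, -0.0], [-0.006, -1.0, 0.001], [-0.0, -0.001, -1.0]]
ft_force: [0.5, 0.4, -0.8]
grip_width: 0.549
t 22.1 pos [514.  282.1 116.5] phi -0.33 w 0.549 F [ 0.5  0.4 -0.8]
turn deg [-0.05  0.01  0.17]  then shift cm [0.18 0.11 6.45]  shift if no turn [0.18 0.11 6.45]
[  245   254   156   140 16847] [514.4 281.2] [63.5 60.5] 0.6 z 0.1393
t 22.1 pos [514.1 282.  116.7] phi -0.34 w 0.556 F [-0.1  0.5 -1.1]
turn deg [-0.05 -0.01  0.16]  then shift cm [0.17 0.1  6.47]  shift if no turn [0.16 0.11 6.47]
```

View pics/w6.png

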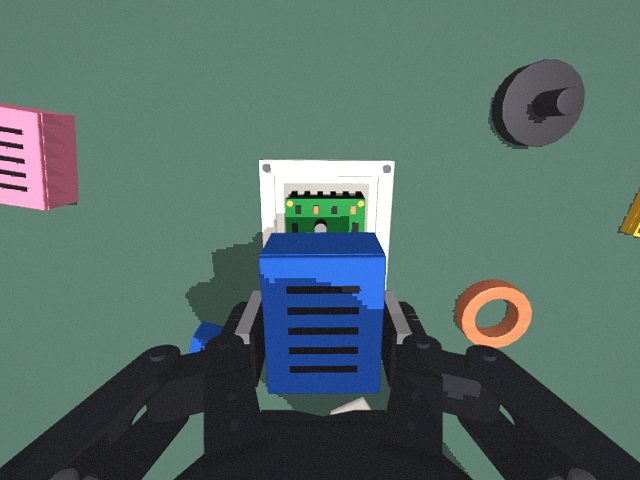

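The held cover is square in the jaws at (322,315), with its centre on the TCP.

```bash
python3 -m inch '{"turn":[[0,0,0.2],[0,0,0],[0,0,0],[0,0,0],[0,0,0],[0,0,0],[0,0,0],[0,0,0]],"delta_pos":[[0.15,0.1,1],[0,0,2],[0,0,1.5],[0,0,1],[0,0,0.8],[0,0,0],[0,0,0],[0,0,0]],"jaw":[4,4,4,4,4,4,4,4]}' 40
python3 nav.py .5156 .281 .0493 -0.5
```

```text
time_s: 22.9
position: [0.5164, 0.2799, 0.0541]
orientation: [[1.0, -0.011, 0.001], [-0.011, -1.0, 0.001], [0.001, -0.001, -1.0]]
ft_force: [0.5, 0.6, -1.9]
grip_width: 0.553
t 22.9 pos [516.4 279.9  54.1] phi -0.64 w 0.553 F [ 0.5  0.6 -1.9]
turn deg [-0.04 -0.07 -0.14]  then shift cm [-0.08 -0.11  0.48]  shift if no turn [-0.08 -0.1   0.48]
```

```bash
python3 -m inch '{"turn":[[0,0,-0.1],[0,0,0],[0,0,0],[0,0,0],[0,0,0]],"delta_pos":[[-0.06,-0.08,0.2],[0,0,0.15],[0,0,0.1],[0,0,0],[0,0,0]],"jaw":[4,4,4,4,4]}' 40
python3 nav.py .5156 .281 .0493 -0.5
```

```text
time_s: 23.4
position: [0.5155, 0.2808, 0.0501]
orientation: [[1.0, -0.009, 0.001], [-0.009, -1.0, 0.0], [0.001, -0.001, -1.0]]
ft_force: [-3.6, -1.8, 9.1]
grip_width: 0.555
t 23.4 pos [515.5 280.8  50.1] phi -0.53 w 0.555 F [-3.6 -1.8  9.1]
turn deg [-0.03 -0.06 -0.03]  then shift cm [ 0.01 -0.02  0.08]  shift if no turn [ 0.01 -0.02  0.08]
```

```bash
python3 -m inch '{"turn":[[0,0,0],[0,0,0],[0,0,0],[0,0,0],[0,0,0],[0,0,0],[0,0,0],[0,0,0],[0,0,0],[0,0,0],[0,0,0],[0,0,0],[0,0,0],[0,0,0],[0,0,0],[0,0,0]],"delta_pos":[[0,0,-0.05],[0,0,0],[0,0,0],[0,0,0],[0,0,-1],[0,0,-3],[0,0,-3],[0,0,-3],[1,2,0],[2,3,0],[2,3,0],[2,3,0],[2,3.3,0],[0,0,0],[0,0,0],[0,0,0]],"jaw":[4,6.5,6.5,6.5,6.5,6.5,6.5,6.5,5,5,5,5,5,5,5,5]}' 40
python3 - <<'E'
from wr import *
from nav import nav
nav(.606,.1375,.022,-.5)
f,P=wrist("w7"); comps(f,P,.042,.003,100); comps(f,P,.016,.002,500)
f=grab_frame("top"); P=cloud(f)
m=(abs(P[...,2]-.072)<.004).astype(np.uint8); m[:,:195]=0;m[:,250:]=0;m[:225]=0;m[290:]=0
n,l,s,c=cv2.connectedComponentsWithStats(m)
for i in range(1,n):
    if s[i,4]>40: print("cover",s[i],*rect(P[l==i][:,:2]),np.percentile(P[l==i][:,2],[10,50,90]))
E
```

```text
time_s: 25.0
position: [0.6035, 0.138, 0.1498]
orientation: [[1.0, -0.008, 0.0], [-0.008, -1.0, 0.001], [0.0, -0.001, -1.0]]
ft_force: [0.1, 0.9, 0.4]
grip_width: 0.584
t 25.0 pos [603.5 138.  149.8] phi -0.45 w 0.584 F [0.1 0.9 0.4]
turn deg [-0.06 -0.    0.05]  then shift cm [ 0.25  0.05 12.78]  shift if no turn [ 0.25  0.07 12.78]
[ 453   62   89   93 1908] [693.   18.4] [59.1 58.8] -80.6 z 0.0425
[314 222  20  21 340] [606.6 136.8] [15.2 14.4] 0.0 z 0.0428
[119 303  29   4 104] [546.9 291.1] [24.2  1.6] 88.7 z 0.0422
[150 302  32  27 188] [541.4 261.4] [32.2 16.3] 44.5 z 0.0414
[ 292  192   65   63 2502] [606.7 136.6] [53. 52.] 38.9 z 0.0168
[ 289  357   57   49 1364] [448.7 144.1] [54.8 54.3] -2.2 z 0.0167
cover [204 241  23  29 599] [515.7 280.9] [61.7 49. ] 0.2 [0.06952886 0.07208257 0.07463961]
```

View pics/w7.png

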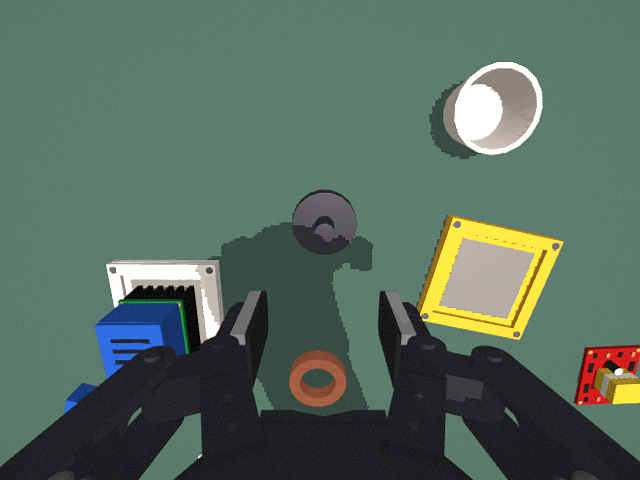

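The power stack is done: cover at (515.7, 280.9), top at 72 mm. Core post is at pixel (324,232).

```bash
python3 -m inch '{"turn":[[0,0,0],[0,0,0],[0,0,0],[0,0,0],[0,0,0],[0,0,0],[0,0,0]],"delta_pos":[[0.28,0.12,1],[0,0,3],[0,0,2],[0,0,1],[0,0,0],[0,0,0],[0,0,0]],"jaw":[5,5,5,5,5,5,5]}' 60
python3 nav.py .6065 .137 .021 -.5
```

```text
time_s: 25.8
position: [0.6076, 0.1357, 0.0807]
orientation: [[1.0, -0.009, 0.002], [-0.009, -1.0, 0.001], [0.002, -0.001, -1.0]]
ft_force: [0.9, 0.2, 0.4]
grip_width: 0.584
t 25.8 pos [607.6 135.7  80.7] phi -0.53 w 0.584 F [0.9 0.2 0.4]
turn deg [-0.04 -0.13 -0.03]  then shift cm [-0.11 -0.13  5.97]  shift if no turn [-0.13 -0.12  5.97]
```

```bash
python3 -m inch '{"turn":[[0,0,0],[0,0,0],[0,0,0],[0,0,0],[0,0,0],[0,0,0],[0,0,0],[0,0,0],[0,0,0],[0,0,0],[0,0,0],[0,0,0],[0,0,0],[0,0,0],[0,0,0]],"delta_pos":[[-0.1,-0.1,1],[0,0,2],[0,0,2],[0,0,0.9],[0,0,0],[0,0,0],[0,0,0],[0,0,0],[0,0,0],[0,0,0],[0,0,0],[0,0,-1],[0,0,-2],[0,0,-3],[0,0,-2]],"jaw":[5,5,5,5,5,1,1,1,1,1,1,1,1,1,1]}' 60
python3 nav.py .5528 -.006 .10 -.5
```

```text
time_s: 27.3
position: [0.6061, 0.1365, 0.1026]
orientation: [[1.0, -0.009, 0.001], [-0.009, -1.0, 0.0], [0.001, -0.001, -1.0]]
ft_force: [0.7, -0.1, -1.9]
grip_width: 0.16
t 27.3 pos [606.1 136.5 102.6] phi -0.54 w 0.160 F [ 0.7 -0.1 -1.9]
turn deg [-0.03 -0.07 -0.04]  then shift cm [-5.21 14.3   0.26]  shift if no turn [-5.2  14.3   0.25]
```

```bash
python3 -m inch '{"turn":[[0,0,0],[0,0,0],[0,0,0],[0,0,0],[0,0,0],[0,0,0],[0,0,0],[0,0,0],[0,0,0]],"delta_pos":[[-0.4,1.3,0],[-1.2,3.2,0],[-1.2,3.2,0],[-1.2,3.3,0],[-1.2,3.3,0],[0,0,1.5],[0,0,0],[0,0,0],[0,0,0]],"jaw":[1,1,1,1,1,1,1,1,1]}' 60
python3 - <<'E'
from wr import *
from nav import nav
nav(.5528,-.006,.029,-.5); z=env.get_obs()["position"][2]
f,P=wrist("w8"); comps(f,P,z-.005,.0025,400); comps(f,P,.013,.003,500)
nav(.5528,-.006,.029,-.5)
E
```

```text
time_s: 28.2
position: [0.5526, -0.0051, 0.0855]
orientation: [[1.0, -0.008, 0.0], [-0.008, -1.0, 0.001], [0.0, -0.001, -1.0]]
ft_force: [0.0, 0.0, -1.1]
grip_width: 0.155
t 28.2 pos [552.6  -5.1  85.5] phi -0.45 w 0.155 F [ 0.   0.  -1.1]
turn deg [-0.04 -0.01  0.05]  then shift cm [0.02 0.09 5.65]  shift if no turn [0.02 0.09 5.65]
[ 267  245  112   67 4265] [562.7  -5.7] [53.1 33.3] -89.7 z 0.0806
[ 241  163  177  162 6385] [552.3  -7.2] [98.5 98.4] -12.6 z 0.0138
t 28.2 pos [552.7  -5.1  85.7] phi -0.45 w 0.158 F [-0.2 -0.2 -0.9]
turn deg [-0.03 -0.03  0.05]  then shift cm [0.01 0.09 5.67]  shift if no turn [0.01 0.09 5.67]
```

View pics/w8.png

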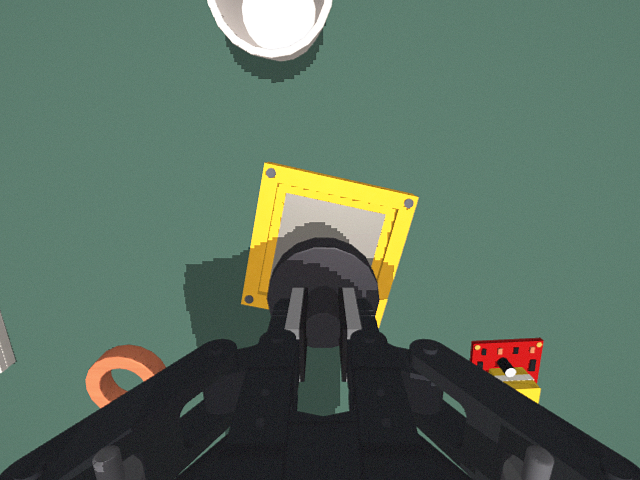

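```bash
python3 -m inch '{"turn":[[0,0,0],[0,0,0],[0,0,0],[0,0,0],[0,0,0],[0,0,0],[0,0,0]],"delta_pos":[[0,0.12,1],[0,0,2],[0,0,1.3],[0,0,0.8],[0,0,0],[0,0,0],[0,0,0]],"jaw":[1,1,1,1,1,1,1]}' 60
python3 nav.py .5526 -.0063 .0293 -.5
```

```text
time_s: 28.95
position: [0.5531, -0.0073, 0.0351]
orientation: [[1.0, -0.009, 0.001], [-0.009, -1.0, 0.0], [0.001, -0.0, -1.0]]
ft_force: [-0.3, 0.4, -0.1]
grip_width: 0.158
t 28.9 pos [553.1  -7.3  35.1] phi -0.54 w 0.158 F [-0.3  0.4 -0.1]
turn deg [-0.01 -0.08 -0.04]  then shift cm [-0.05 -0.1   0.58]  shift if no turn [-0.05 -0.1   0.58]
```

```bash
python3 -m inch '{"turn":[[0,0,0],[0,0,0],[0,0,0],[0,0,0],[0,0,0]],"delta_pos":[[-0.04,-0.08,0.3],[0,0,0.2],[0,0,0.1],[0,0,0],[0,0,0]],"jaw":[1,1,1,1,1]}' 60
python3 nav.py .5526 -.0063 .0293 -.5
```

```text
time_s: 29.45
position: [0.5523, -0.0064, 0.0297]
orientation: [[1.0, -0.009, 0.001], [-0.009, -1.0, -0.0], [0.001, 0.0, -1.0]]
ft_force: [-5.6, -0.9, 11.3]
grip_width: 0.161
t 29.4 pos [552.3  -6.4  29.7] phi -0.54 w 0.161 F [-5.6 -0.9 11.3]
turn deg [ 0.   -0.05 -0.04]  then shift cm [ 0.03 -0.01  0.04]  shift if no turn [ 0.03 -0.01  0.04]
```

```bash
python3 -m inch '{"turn":[[0,0,0],[0,0,0],[0,0,0],[0,0,0],[0,0,0],[0,0,0],[0,0,0],[0,0,0],[0,0,0],[0,0,0],[0,0,0],[0,0,0],[0,0,0],[0,0,0],[0,0,0],[0,0,0]],"delta_pos":[[0,0,-0.1],[0,0,0],[0,0,0],[0,0,-1],[0,0,-3],[0,0,-3],[0,0,-3],[-1,-1.5,0],[-2,-3,0],[-2,-3,0],[-2,-3,0],[-2,-3,0],[-1.5,-1.5,0],[0,0,0],[0,0,0],[0,0,0]],"jaw":[1,3.5,3.5,3.5,3.5,3.5,3.5,7.3,7.3,7.3,7.3,7.3,7.3,7.3,7.3,7.3]}' 50
python3 - <<'E'
from wr import *
from nav import nav
nav(.4484,.1446,.001,-.5)
f,P=wrist(); comps(f,P,.016,.003,500)
f=grab_frame("top"); P=cloud(f)
for z in(.024,.05):
  m=(abs(P[...,2]-z)<.003).astype(np.uint8); m[:,:315]=0;m[:,375:]=0;m[:215]=0;m[275:]=0
  n,l,s,c=cv2.connectedComponentsWithStats(m)
  for i in range(1,n):
    if s[i,4]>20: print("core",s[i],*rect(P[l==i][:,:2]),np.median(P[l==i],0))
E
```

```text
time_s: 31.05
position: [0.4489, 0.1435, 0.1294]
orientation: [[1.0, -0.011, 0.0], [-0.011, -1.0, -0.0], [0.0, 0.0, -1.0]]
ft_force: [-0.9, 0.3, 0.1]
grip_width: 0.849
t 31.1 pos [448.9 143.5 129.4] phi -0.62 w 0.849 F [-0.9  0.3  0.1]
turn deg [ 0.01 -0.01 -0.12]  then shift cm [-0.05 -0.11 12.84]  shift if no turn [-0.06 -0.11 12.84]
[ 491    0  145  142 2985] [580.  -27.9] [114.8  66.3] 40.8 z 0.0140
[ 450   67   37   82 1044] [539.4  40.5] [53.3 16.5] -5.2 z 0.0140
[178  79  19  60 559] [540.9 237. ] [38.8 10.3] -1.6 z 0.0139
[ 473  137  115   36 1438] [507.2  -7. ] [82.2 22.9] 87.8 z 0.0140
[164 172  41  49 714] [479.1 248.4] [36.8 31. ] -0.4 z 0.0139
[ 286  200   71   69 2455] [448.1 144.1] [54.9 54.8] 59.5 z 0.0167
[ 81 206  85  15 790] [466.9 295.1] [64.9 11.5] 89.4 z 0.0139
core [335 231  24  24 310] [551.8  -5.3] [51.6 51.6] 60.7 [ 0.5507249  -0.00426047  0.02401157]
core [344 237   7   7  38] [552.7  -5.5] [14.1 13.3] 0.7 [ 0.55226526 -0.00556035  0.05040111]
```

```bash
python3 -m inch '{"turn":[[0,0,0],[0,0,0],[0,0,0],[0,0,0],[0,0,0],[0,0,0],[0,0,0],[0,0,0]],"delta_pos":[[-0.06,-0.1,1],[0,0,2.5],[0,0,3],[0,0,2],[0,0,1],[0,0,0],[0,0,0],[0,0,0]],"jaw":[7.3,7.3,7.3,7.3,7.3,7.3,7.3,7.3]}' 50
python3 nav.py .4482 .1444 .001 -.5
```

```text
time_s: 31.95
position: [0.4488, 0.1457, 0.0354]
orientation: [[1.0, -0.01, 0.002], [-0.01, -1.0, 0.001], [0.002, -0.001, -1.0]]
ft_force: [-0.1, 0.8, 0.1]
grip_width: 0.854
t 31.9 pos [448.8 145.7  35.4] phi -0.55 w 0.854 F [-0.1  0.8  0.1]
turn deg [-0.03 -0.11 -0.05]  then shift cm [-0.06  0.13  3.44]  shift if no turn [-0.06  0.13  3.44]
```

```bash
python3 -m inch '{"turn":[[0,0,0],[0,0,0],[0,0,0],[0,0,0],[0,0,0],[0,0,0],[0,0,0],[0,0,0],[0,0,0],[0,0,0]],"delta_pos":[[-0.06,0.12,1],[0,0,1.5],[0,0,0.8],[0,0,0],[0,0,0],[0,0,0],[0,0,0],[0,0,0],[0,0,0],[0,0,0]],"jaw":[7.3,7.3,7.3,7.3,7.3,5,5,5,5,5]}' 50
python3 nav.py .4482 .1444 .001 -.5
```

```text
time_s: 32.95
position: [0.4478, 0.1445, 0.0026]
orientation: [[1.0, -0.009, 0.001], [-0.009, -1.0, 0.0], [0.001, -0.0, -1.0]]
ft_force: [-3.6, -1.0, 9.8]
grip_width: 0.636
t 33.0 pos [447.8 144.5   2.6] phi -0.54 w 0.636 F [-3.6 -1.   9.8]
turn deg [-0.01 -0.08 -0.04]  then shift cm [0.04 0.01 0.16]  shift if no turn [0.04 0.01 0.16]
```

```bash
python3 -m inch '{"turn":[[0,0,0],[0,0,0],[0,0,0],[0,0,0],[0,0,0],[0,0,0],[0,0,0],[0,0,0],[0,0,0],[0,0,0],[0,0,0],[0,0,0],[0,0,0],[0,0,0]],"delta_pos":[[0,0,-1],[0,0,-2],[0,0,-3],[0,0,-3],[0,0,-1],[1,1.5,0],[2,3,0],[2,3,0],[2,3,0],[2,3,0],[1.5,1.5,0],[0,0,0],[0,0,0],[0,0,0]],"jaw":[5,5,5,5,5,5,5,5,5,5,5,5,5,5]}' 50
python3 - <<'E'
from wr import *
from nav import nav
nav(.5525,-.0058,.026,-.5); z=env.get_obs()["position"][2]
f,P=wrist("w9"); comps(f,P,z+.0145,.004,400); comps(f,P,.013,.003,500)
nav(.5525,-.0058,.026,-.5)
E
```

```text
time_s: 34.35
position: [0.5501, -0.0054, 0.1011]
orientation: [[1.0, -0.008, -0.001], [-0.008, -1.0, 0.001], [-0.001, -0.001, -1.0]]
ft_force: [0.3, -0.2, 0.8]
grip_width: 0.634
t 34.4 pos [550.1  -5.4 101.1] phi -0.45 w 0.634 F [ 0.3 -0.2  0.8]
turn deg [-0.04  0.04  0.05]  then shift cm [0.24 0.03 7.51]  shift if no turn [0.24 0.04 7.51]
[ 241  255  163  119 8274] [552.   -3.6] [61.3 55.7] 54.9 z 0.1151
[ 245  157  167  135 5386] [552.2  -7.2] [98.4 98.4] -12.8 z 0.0138
[  0 286  21  71 845] [489.2 239. ] [59.3 14.9] -0.6 z 0.0134
[294 288  65  25 905] [506.8  -8.6] [49.3 11.3] 77.9 z 0.0137
t 34.4 pos [550.2  -5.4 101.3] phi -0.43 w 0.631 F [ 0.2 -0.4 -0.5]
turn deg [-0.03  0.02  0.07]  then shift cm [0.23 0.04 7.53]  shift if no turn [0.23 0.05 7.53]
```

View pics/w9.png

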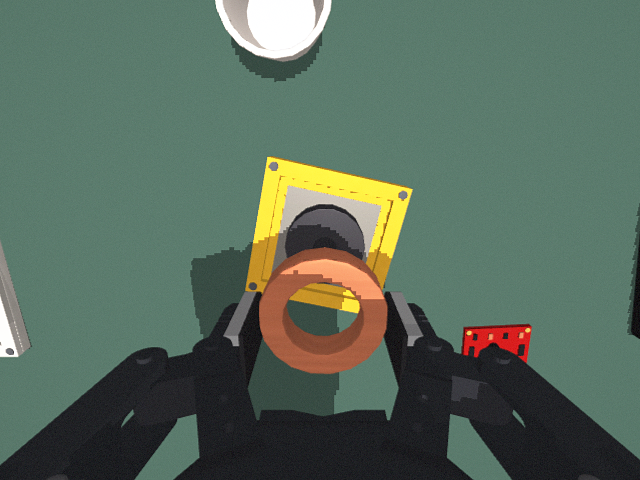

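```bash
python3 - <<'E'
from wr import *
from nav import nav
f,P=wrist(); h=cv2.cvtColor(f["pixels"],cv2.COLOR_RGB2HSV)
m=(h[...,0]<15)&(h[...,1]>110)&(abs(P[...,2]-.1151)<.0025); q=P[m]; c,r=cv2.minEnclosingCircle((q[:,:2]*1000).astype(np.float32)); print(c,r,len(q))
nav(.5525,-.0058,.0262,-.5)
E
```

```text
(550.4942626953125, -6.426815986633301) 28.257083892822266 7660
t 34.5 pos [550.3  -5.4 101.4] phi -0.43 w 0.633 F [ 0.5 -0.1 -0.6]
turn deg [-0.02  0.01  0.07]  then shift cm [0.22 0.03 7.52]  shift if no turn [0.23 0.04 7.52]
```

Coil is centred on the TCP (r 28.3 mm as listed) and the core shows just ahead at (325,235).

```bash
python3 -m inch '{"turn":[[0,0,0],[0,0,0],[0,0,0],[0,0,0],[0,0,0],[0,0,0],[0,0,0],[0,0,0]],"delta_pos":[[0.2,0.02,0],[0,0,1],[0,0,2],[0,0,1],[0,0,0],[0,0,0],[0,0,0],[0,0,0]],"jaw":[5,5,5,5,5,5,5,5]}' 50
python3 nav.py .5524 -.0056 .0262 -.5
```

```text
time_s: 35.25
position: [0.5534, -0.007, 0.0621]
orientation: [[1.0, -0.009, 0.001], [-0.009, -1.0, 0.0], [0.001, -0.0, -1.0]]
ft_force: [0.5, 0.1, -1.4]
grip_width: 0.629
t 35.2 pos [553.4  -7.   62.1] phi -0.54 w 0.629 F [ 0.5  0.1 -1.4]
turn deg [-0.   -0.08 -0.04]  then shift cm [-0.1  -0.13  3.59]  shift if no turn [-0.11 -0.13  3.59]
```

```bash
python3 -m inch '{"turn":[[0,0,0],[0,0,0],[0,0,0],[0,0,0],[0,0,0],[0,0,0],[0,0,0],[0,0,0]],"delta_pos":[[-0.1,-0.12,0.5],[0,0,1],[0,0,1],[0,0,0.5],[0,0,0.3],[0,0,0],[0,0,0],[0,0,0]],"jaw":[5,5,5,5,5,5,5,5]}' 50
python3 nav.py .5524 -.0056 .0262 -.5
```

```text
time_s: 36.05
position: [0.5522, -0.0057, 0.0287]
orientation: [[1.0, -0.009, 0.001], [-0.009, -1.0, 0.0], [0.001, -0.0, -1.0]]
ft_force: [0.2, -0.4, -0.3]
grip_width: 0.631
t 36.0 pos [552.2  -5.7  28.7] phi -0.54 w 0.631 F [ 0.2 -0.4 -0.3]
turn deg [-0.01 -0.04 -0.04]  then shift cm [ 0.02 -0.01  0.25]  shift if no turn [ 0.02 -0.01  0.25]
```

```bash
python3 -m inch '{"turn":[[0,0,0],[0,0,0],[0,0,0],[0,0,0]],"delta_pos":[[0,0,0.15],[0,0,0.1],[0,0,0],[0,0,0]],"jaw":[5,5,5,5]}' 50
python3 nav.py .5524 -.0056 .0262 -.5
```

```text
time_s: 36.45
position: [0.5522, -0.0058, 0.0267]
orientation: [[1.0, -0.009, 0.001], [-0.009, -1.0, -0.0], [0.001, 0.0, -1.0]]
ft_force: [-2.8, -0.2, 5.5]
grip_width: 0.631
t 36.5 pos [552.2  -5.8  26.7] phi -0.54 w 0.631 F [-2.8 -0.2  5.5]
turn deg [ 0.   -0.06 -0.04]  then shift cm [ 0.02 -0.02  0.05]  shift if no turn [ 0.02 -0.02  0.05]
```

Contact. Release, rise, back off toward a clear spot, and check.

```bash
python3 -m inch '{"turn":[[0,0,0],[0,0,0],[0,0,0],[0,0,0],[0,0,0],[0,0,0],[0,0,0],[0,0,0],[0,0,0],[0,0,0],[0,0,0],[0,0,0],[0,0,0],[0,0,0],[0,0,0],[0,0,0]],"delta_pos":[[0,0,0],[0,0,0],[0,0,0],[0,0,-1],[0,0,-3],[0,0,-4],[0,0,-4],[0,0,-4],[0,4,0],[0,4,0],[0,4,0],[0,4,0],[0,4,0],[0,4,0],[0,0,0],[0,0,0]],"jaw":[7.5,7.5,7.5,7.5,7.5,7.5,7.5,7.5,7.5,7.5,7.5,7.5,7.5,7.5,7.5,7.5]}' 50
python3 - <<'E'
from wr import *
f=grab_frame("top"); P=cloud(f); cv2.imwrite("pics/t9.png",cv2.resize(f["pixels"][150:320,110:440,::-1],None,fx=2.4,fy=2.4,interpolation=2))
def c(n,u,v,r,z,t=.003):
  w=P[v-r:v+r,u-r:u+r]; m=(abs(w[...,2]-z)<t).astype(np.uint8)
  k,l,s,_=cv2.connectedComponentsWithStats(m); i=1+s[1:,4].argmax(); q=w[l==i]
  print(n,*rect(q[:,:2]),np.round(np.median(q[:,2]),4))
c("wjig",221,259,30,.013);c("sink/board",221,259,25,.038,.0025);c("cover",221,255,25,.072)
c("yjig",347,243,32,.013);c("coil",347,243,20,.040);c("post",347,240,8,.050)
c("cup",336,181,18,.042);c("red",409,289,10,.028)
E
```

```text
time_s: 38.05
position: [0.5492, -0.2468, 0.1861]
orientation: [[1.0, -0.012, 0.0], [-0.012, -1.0, 0.0], [0.0, -0.0, -1.0]]
ft_force: [-0.5, 1.3, 0.7]
grip_width: 0.879
wjig [515.8 280.3] [110.5  95.1] -0.6 0.0128
sink/board [484.7 272.6] [36.1  8.3] -75.3 0.0381
cover [515.5 281.2] [62.  48.9] 1.3 0.0722
yjig [552.6  -6. ] [98.8 98. ] -12.8 0.0128
coil [551.9  -5. ] [55.1 52.7] 15.4 0.04
post [552.  -5.] [14.4 12.4] -58.6 0.0497
cup [693.5  20.8] [58.6 54.8] -22.7 0.0418
red [ 444.4 -144.2] [24.8 22.7] 89.1 0.0283
```

View pics/t9.png

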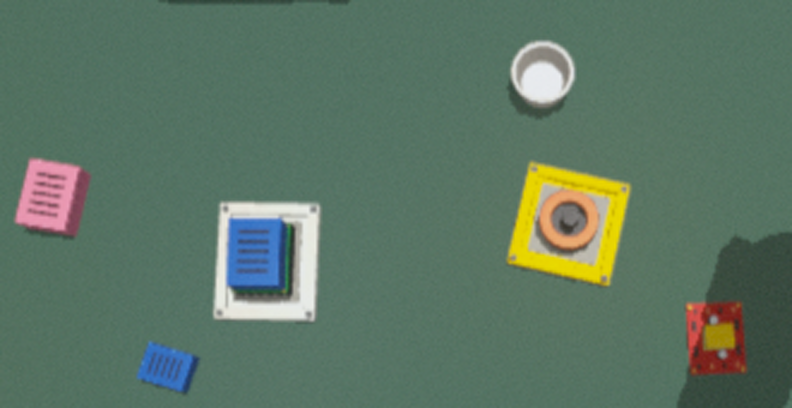

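The crop shows the cover on the board and sink in the white jig at (256,255), and the coil round the post in the yellow jig at (569,220). The cup and the red board have not moved. All parts are at their expected heights, so I'm handing in.

```bash
python3 -c "
from plant import env
print(env.sign_off())"
```

```text
the job is handed in; nothing more can be done
None
```

The job is done and handed in at about 38 s. In the white jig the heat sink, green board and blue cover are stacked in that order. In the yellow jig the ferrite core stands post up, with the coil over it.

**Power stack:** in the last top view the cover centre was at (515.5, 281.2) mm and the jig centre at (515.8, 280.3) mm. The cover top was at 72 mm, as it should be. Its yaw read 1.3° against the jig's -0.6°, but a reading just after placing gave 0.2°. With about 2 mm per pixel, this leaves about 1–2° of yaw uncertain.

**Coil stack:** the coil was at (551.9, -5.0) mm, the post at (552.0, -5.0) mm and the jig at (552.6, -6.0) mm. The coil top was at 40 mm and the post top at 50 mm, both as expected.

**Left alone:** the cup and the red board read within about 1.5 mm of where they started, which is measurement noise. The highest wrist force I read was about 16 N.

**Failed check:** the last check of the board under the cover gave nothing useful, because the cover hides most of it. Before the cover went on, the board read about (515.7, 281) mm and -0.2°.

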